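# Unstack the hub parts and put each on its own place

## Robot

A 7-joint arm with a two-finger parallel gripper is mounted at the origin on the work surface. World frame = base frame: x ahead of the robot, y to its left, z up, the work surface at z = 0. Lengths are in mm, angles in rad, forces in N, time in s.
With the tool pointing down it reaches from about 400 to 875 mm from the base axis. Payload 4.4 kg.
Tool frame: the origin (TCP) lies at the very end of the fingers, on their centre line; the grasp point (between the pads) lies 19 mm behind it; z points along the fingers, y is the line along which they close (so a half turn about z gives the same grasp; the last joint's range is limited). The gripper opens to 85 mm and grips with 20 to 120 N. Pads are 22 mm wide; open, the fingers measure 114 mm over their backs; the gripper's body (76 mm by 85 mm) begins 54 mm behind the grasp point. The pads swing forward as they close: fully open they stand 13 mm farther back than shut.
Start: joints at [1.254, 0.628, 0.038, 1.517, -0.027, 0.996, -0.02], TCP at [161.344, -629.671, 231.313] pointing down, gripper open.
Joint ranges: [-3.06, 3.06], [-0.37, 2.12], [-1.25, 1.32], [0.18, 2.47], [-1.1, 4.24], [0.23, 1.98], [-2.94, 2.94]. Speed limits (rad/s): [2.57, 2.57, 3.14, 3.14, 3.14, 3.14, 3.14].

## Interface

Orientations are given as [roll, pitch, yaw] about the fixed x, y, z axes, in that order (R = Rz(yaw) Ry(pitch) Rx(roll)).
In Python, from cell import ctrl gives the robot as it stands.
- The arm moves only by the tool jog_arm, never from a script. Its argument "plan" is a list of rows, each an object of numbers: "tx", "ty", "tz": the shift along the tool's x, y, z as a fraction of full scale; "wx", "wy", "wz": the turn, a rotation vector about the tool's x, y, z as a fraction of full scale; "claw": the closure, from 0 (fully open) to 1 (shut). In form: [{"tx": .., "ty": .., "tz": .., "wx": .., "wy": .., "wz": .., "claw": ..}, ...]. A call has 1 to 12 rows; each row is the pose to reach, as a shift and turn from the pose commanded when the call began, along the tool's axes at that moment; what a row does not reach only later rows make up. Full scale, the value 1, is 300 mm for a shift and 90 degrees for a turn. A row lasts 1/10 s, in which the tool goes at most 50 mm and 8.59 degrees, less where a joint would pass 70% of its speed; a pose out of reach is approached as far as the arm can. A call with a number of a shift or a turn outside -1 to 1 is refused whole. A call with a gripper value outside its range is refused whole. The fingers move at their own pace and stop on an object; the grip force is fixed at half the most. Time passes only in rows, so rows that repeat a pose let the fingers close. It gives the time, the measured TCP pose, the force, the opening and the grip force at its end, in the units of the state.
- ctrl.read_state(): the state, without advancing time (a new reading comes with each control period).
- ctrl.get_image(name): name is "scene" or "top" or "wrist"; returns a dict with "img" (384x512x3 uint8, red, green, blue), "depth" (384x512 float32, mm along the optical axis (not along the pixel's ray), 0 where there is no reading), "fx", "fy", "cx", "cy" (pixels), "position" and "orientation" of the camera in the world; the wrist camera has in their place "hand_eye" (4x4, takes a point from camera to tool coordinates, whose origin is the TCP and whose axes are the flange's). Camera axes: x right, y down, z forward; pixel columns grow to the right and rows downward; lengths in mm; the calibration is good to about 2 mm. The wrist camera is an equidistant fisheye: a pixel r from the principal point sees the ray r / f radians off the axis. A picture is of the moment at which its call begins: read the wrist's pose just before it.
- ctrl.finish_job(): hands the job in; it is judged then, once.
Trained networks look in a picture, given as the dict that the camera call returned (one of the last four; its "shot" number tells which), for a name from the list of things; names that differ only in an ending like _2 or _b are one class to them, and where a whole thing is asked for, a point or a joint stands for the part that bears it (a point fixed in the world has none). Each returns a list of dicts, best first, with "score" (0 to 1); they miss things now and then, are a little off and sometimes report something else, mostly with a low value. They report only what shows in the picture. A call takes as long as a camera call.
- ctrl.trace(picture, thing): "pixels" (384x512 bool, what is visible of it) and "extent" ([centre column, centre row, width, height] in pixels, round what is visible of it).
The state is a dict: "clock": time; "qpos": joint angles; "qd": joint speeds; "tau": joint torques, N m; "eef_pos": TCP position; "tool_rot": TCP orientation; "force": force on the tool from outside, world axes, zero at the start; "torque": the same for the moment, N m; "width": finger opening in mm; "gripper_force": force on a finger pad.
Only numpy, scipy, OpenCV 4.12 (cv2) and the standard library are available. Lean on these libraries where they do the work, as an engineer would, in place of code of your own. Each camera call takes 0.05 s, during which the arm holds its last target. There are 200 camera calls.

## Task

Two small stacks of bicycle parts are in the way: take them apart and put each thing on its own place: the black silicone ball in the hollow of the wooden block, the glass jar upright in the round cork dish, the toothed freewheel over the post of the steel stand so that it lies flat on the stand's base, and the smooth aluminium bearing cup flat on the floor of the square black tray. Keep the glass jar upright and set it down gently without dropping it, and do not push the pump or the bolt tool out of their places. The freewheel and the cup keep the side up that they have now.

Things in the scene. Friction and masses are not known exactly. Their poses are not given: they have to be found in the camera images.
- ball_c (a point): Centre of the hard silicone bumper ball, matt black, 44 mm in diameter; it lies loose and can roll. At the start it sits in the 30 mm bore of the freewheel or of the cup (either one, at random), its centre 16 mm above that part's top. Its axes turn with it and mean nothing.
- jar_c (a point): Centre (half-way up) of a small closed glass jar with steel cap, about 42 mm in diameter and 48 mm high, z up along its axis. At the start it stands upright on whichever of the freewheel and the cup does not carry the ball. Grip it round the glass at half height.
- freewheel_c (a point): Centre (half-way up) of the dark steel freewheel: a round body 48 mm in diameter and 28 mm high with a 30 mm through bore (four small bumps inside its upper rim leave 27 mm clear), and at its foot (lowest 5 mm) a toothed rim about 70 mm across. z is its axis, up at the start. It stands on the work surface under the ball or the jar; grip it round the 48 mm body, above the toothed rim.
- cup_c (a point): Centre (half-way up) of the smooth, plain aluminium bearing cup: a thick ring 56 mm in outer diameter, 28 mm high, with a 30 mm through bore (four small bumps inside its upper rim leave 27 mm clear) and no teeth. z is its axis, up at the start. It stands on the work surface under the ball or the jar.
- dimple_block: Fixed beech block, 76 x 76 mm, 16 mm high, with a 30 mm round hollow in the middle of its top. Origin: middle of its underside; z up, x and y along its sides. The ball, seated in the hollow, has its centre 32 mm above the origin, and finds the middle by itself if released within about 8 mm of it.
- round_dish: Fixed round cork dish, 80 mm across, with a 3 mm thick rim 9 mm high; its floor is 74 mm across and 4 mm above the origin. Origin: middle of its underside; z up.
- post_stand: Fixed steel stand: round base 76 mm across and 8 mm thick with an upright 12 mm post in its middle, whose tapered top is 40 mm above the origin. Origin: middle of its underside; z up.
- square_tray: Fixed square black plastic tray, 86 x 86 mm outside and 80 x 80 mm inside, rim 10 mm high, floor 4 mm above the origin. Origin: middle of its underside; z up, x and y along its sides.
- pump: Bystander, to be left alone: red plastic mini pump lying along its x axis, 210 mm long, about 30 mm wide and 31 mm high. Origin: near its middle, at the level of the work surface.
- bolt_tool: Bystander, to be left alone: flat steel chainring bolt tool lying along its x axis, a 15 mm wide bar about 117 mm long and 5 mm thick with two short pegs (to 14 mm high) at its +x end. Origin: middle of the bar's underside.

How it is judged:
By the outcome, as a careful person would: the job done as asked, in the order asked, and still so for the second after the job is handed in, with the robot touching nothing.
It also fails if it takes over 109 s, if anything falls off the work surface, if the arm or the gripper's body presses on something with over 40 N, if the wrist force passes 120 N, or if a joint passes its speed limit or range.

## Working session

There is one attempt and no reset: what is moved stays moved. The work goes in short steps, Python scripts to look and compute and a tool call to move; the robot and the scene stay as the last step left them, time stands still between calls to the robot, and variables do not carry over. Pictures are saved under pics/ and viewed, at most 14 in all, crops included, and the job is handed in when it is done.

Besides the shell and the picture viewer there is one more tool, called after ">>>" as name(argument=value, ...), one argument or row to a line, values as JSON. jog_arm: Moves the arm, as the interface text tells. Shift numbers are shares of 300 mm and turn numbers shares of 90 degrees, none past 1 either way. Its arguments: {"type":"object","properties":{"plan":{"type":"array"}},"required":["plan"]}

```bash
ls; mkdir -p pics
cat > h.py <<'E'
import numpy as np, cv2
from scipy.spatial.transform import Rotation as R
from cell import ctrl
def rot(o):
    o=np.array(o,float)
    return o if o.shape==(3,3) else R.from_euler('xyz',o).as_matrix()
def cloud(p):
    d=p['depth'];v,u=np.mgrid[:d.shape[0],:d.shape[1]]
    c=np.stack([(u-p['cx'])/p['fx']*d,(v-p['cy'])/p['fy']*d,d],-1)
    return c@rot(p['orientation']).T+np.array(p['position'])
def save(p,n): cv2.imwrite('pics/'+n,p['img'][:,:,::-1])
E
python3 - <<'E'
from h import *
s=ctrl.read_state();print(s)
for n in ['top','scene']:
    p=ctrl.get_image(n);save(p,n+'0.png');c=cloud(p)
    print(n,p['fx'],p['position'],p['orientation'])
    for t in ['ball_c','jar_c','freewheel_c','cup_c','dimple_block','round_dish','post_stand','square_tray','pump','bolt_tool']:
        for r in ctrl.trace(p,t)[:2]:
            m=r['pixels']&(p['depth']>0);q=c[m]
            if len(q): print(t,round(r['score'],2),np.round(r['extent']),'med',np.median(q,0).round(),'lo',np.percentile(q,2,0).round(),'hi',np.percentile(q,98,0).round())
E
```

```text
pics
{'clock': 0.0, 'qpos': array([ 1.25421248,  0.62931765,  0.03847776,  1.51837578, -0.02699016,
        0.99627673, -0.02000699]), 'qd': array([-8.95685837e-05,  4.69349725e-04, -1.81194220e-03,  1.10161629e-03,
        8.78449608e-04, -4.72834318e-04,  6.75818498e-04]), 'tau': array([-3.63672689e-04, -5.63413882e+01,  1.22676082e+00, -1.93448049e+01,
        1.12060021e-02,  1.04772786e-02, -3.97123102e-06]), 'eef_pos': array([ 161.15766841, -629.06628331,  230.40569865]), 'tool_rot': array([-3.13973480e+00,  5.24104871e-05,  2.50753115e-01]), 'force': array([0.0324124 , 0.50311288, 0.49946874]), 'torque': array([-0.01115562,  0.05244556, -0.02318309]), 'gripper_force': 0.0, 'width': 85.3659422165125}
top 424.96061526967 [355.50509933 -20.88230982 950.92770475] [-2.94965027  0.0117775  -1.56013379]
ball_c 0.88 [384. 161.  24.  20.] med [ 611. -272.   58.] lo [ 595. -293.   43.] hi [ 633. -256.   65.]
jar_c 0.53 [246. 228.  19.  24.] med [461.  16.  74.] lo [444.  -1.  41.] hi [480.  36.  77.]
jar_c 0.37 [200. 206.  16.  50.] med [523. 129.   3.] lo [464. 114.  -1.] hi [576. 139.
[... 1424 characters left out ...]
e_block 0.71 [134. 286.  54.  53.] med [ 445. -275.   16.] lo [ 401. -313.    1.] hi [ 482. -235.   19.]
round_dish 0.62 [339. 152.  33.  26.] med [615. 245.   6.] lo [579. 207.   2.] hi [651. 283.  12.]
post_stand 0.66 [340. 152.  33.  29.] med [614. 246.   5.] lo [578. 207.   1.] hi [652. 284.  12.]
post_stand 0.6 [293. 223.  37.  31.] med [626.   7.   9.] lo [591. -25.   5.] hi [658.  43.  38.]
square_tray 0.71 [282. 119.  42.  36.] med [448. 264.   5.] lo [405. 218.   2.] hi [493. 310.  12.]
pump 0.74 [219. 248.  91.  52.] med [ 535. -137.   26.] lo [ 435. -146.    2.] hi [ 631. -120.   32.]
bolt_tool 0.74 [282. 166.  41.  31.] med [529. 130.   6.] lo [467. 115.   1.] hi [577. 141.  15.]
```

Run:
```python
from h import *
a=cv2.imread('pics/top0.png');b=cv2.imread('pics/scene0.png')
cv2.imwrite('pics/both.png',np.vstack([cv2.resize(a[130:280,100:420],(640,300)),cv2.resize(b[100:350,100:400],(360,300))[:, :].copy() if 0 else cv2.resize(b[90:350,90:400],(640,300))]))
```

```text
(no output)
```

View pics/both.png

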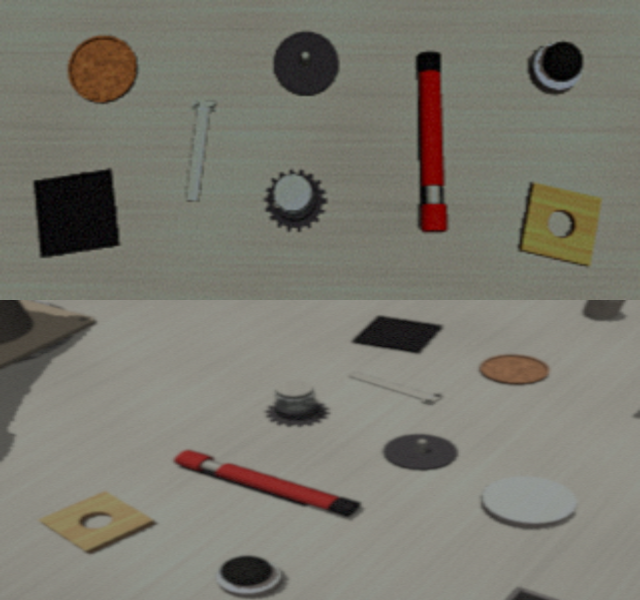

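The pictures show the ball on the cup at (616, -274) and the jar on the freewheel at (464, 18). The block is at (440, -274), the dish at (614, 243), the stand at (623, 9) and the tray at (447, 263). The ball goes first.

>>> jog_arm(
  plan=[
    {"tx": 0.88, "ty": -0.385, "wz": 0.16},
    {"tx": 0.88, "ty": -0.385, "wz": 0.16},
    {"tx": 0.88, "ty": -0.385, "wz": 0.16},
    {"tx": 0.88, "ty": -0.385, "wz": 0.16},
    {"tx": 0.88, "ty": -0.385, "wz": 0.16},
    {"tx": 0.88, "ty": -0.385, "wz": 0.16},
    {"tx": 0.88, "ty": -0.385, "wz": 0.16},
    {"tx": 0.88, "ty": -0.385, "wz": 0.16},
    {"tx": 0.88, "ty": -0.385, "wz": 0.16},
  ],
)

```text
invalid input at $.plan[0]: expected keys tx, ty, tz, wx, wy, wz, claw
```

>>> jog_arm(
  plan=[
    {"tx": 0.88, "ty": -0.385, "tz": 0, "wx": 0, "wy": 0, "wz": 0.16, "claw": 0},
    {"tx": 0.88, "ty": -0.385, "tz": 0, "wx": 0, "wy": 0, "wz": 0.16, "claw": 0},
    {"tx": 0.88, "ty": -0.385, "tz": 0, "wx": 0, "wy": 0, "wz": 0.16, "claw": 0},
    {"tx": 0.88, "ty": -0.385, "tz": 0, "wx": 0, "wy": 0, "wz": 0.16, "claw": 0},
    {"tx": 0.88, "ty": -0.385, "tz": 0, "wx": 0, "wy": 0, "wz": 0.16, "claw": 0},
    {"tx": 0.88, "ty": -0.385, "tz": 0, "wx": 0, "wy": 0, "wz": 0.16, "claw": 0},
    {"tx": 0.88, "ty": -0.385, "tz": 0, "wx": 0, "wy": 0, "wz": 0.16, "claw": 0},
    {"tx": 0.88, "ty": -0.385, "tz": 0, "wx": 0, "wy": 0, "wz": 0.16, "claw": 0},
  ],
)

```text
clock: 1.9
eef_pos: [389.4, -451.5, 231.3]
tool_rot: [3.141, 0.0, 0.002]
force: [-0.0, -0.1, 0.4]
width: 85.4
gripper_force: 0.0
```

>>> jog_arm(
  plan=[
    {"tx": 0.755, "ty": -0.59, "tz": 0.27, "wx": 0, "wy": 0, "wz": 0, "claw": 0},
    {"tx": 0.755, "ty": -0.59, "tz": 0.27, "wx": 0, "wy": 0, "wz": 0, "claw": 0},
    {"tx": 0.755, "ty": -0.59, "tz": 0.27, "wx": 0, "wy": 0, "wz": 0, "claw": 0},
    {"tx": 0.755, "ty": -0.59, "tz": 0.27, "wx": 0, "wy": 0, "wz": 0, "claw": 0},
    {"tx": 0.755, "ty": -0.59, "tz": 0.27, "wx": 0, "wy": 0, "wz": 0, "claw": 0},
    {"tx": 0.755, "ty": -0.59, "tz": 0.27, "wx": 0, "wy": 0, "wz": 0, "claw": 0},
    {"tx": 0.755, "ty": -0.59, "tz": 0.27, "wx": 0, "wy": 0, "wz": 0, "claw": 0},
    {"tx": 0.755, "ty": -0.59, "tz": 0.27, "wx": 0, "wy": 0, "wz": 0, "claw": 0},
    {"tx": 0.755, "ty": -0.59, "tz": 0.27, "wx": 0, "wy": 0, "wz": 0, "claw": 0},
  ],
)

```text
clock: 2.8
eef_pos: [613.3, -278.5, 150.5]
tool_rot: [3.139, 0.001, -0.004]
force: [-0.7, -0.4, -0.1]
width: 85.3
gripper_force: 0.0
```

```bash
cat >> h.py <<'E'
def wrist(things,name=None):
    s=ctrl.read_state();p=ctrl.get_image('wrist')
    if name: save(p,name)
    T=np.eye(4);T[:3,:3]=rot(s['tool_rot']);T[:3,3]=s['eef_pos'];M=T@np.array(p['hand_eye'])
    d=p['depth'];v,u=np.mgrid[:d.shape[0],:d.shape[1]]
    x=(u-p['cx'])/p['fx'];y=(v-p['cy'])/p['fy'];th=np.hypot(x,y)+1e-9
    k=np.tan(th)/th
    c=np.stack([x*k*d,y*k*d,d],-1)@M[:3,:3].T+M[:3,3]
    print('tcp',s['eef_pos'].round(1),'cam',M[:3,3].round())
    for t in things:
        for r in ctrl.trace(p,t)[:1]:
            m=r['pixels']&(d>0);q=c[m]
            if len(q):
                hi=np.percentile(q[:,2],90);tq=q[q[:,2]>hi-4]
                print(t,round(r['score'],2),np.round(r['extent']),'lo',np.percentile(q,1,0).round(1),'hi',np.percentile(q,99,0).round(1),'topmid',((np.percentile(tq,1,0)+np.percentile(tq,99,0))/2).round(1))
    return p,c
def sphere(q,r=22):
    from scipy.optimize import least_squares
    f=lambda c:np.linalg.norm(q-c,axis=1)-r
    return least_squares(f,np.median(q,0)-[0,0,15],loss='soft_l1').x
E
python3 - <<'E'
from h import *
p,c=wrist(['cup_c','ball_c','dimple_block'],'w1.png')
r=ctrl.trace(p,'ball_c')
if r:
    m=cv2.erode(r[0]['pixels'].astype(np.uint8),np.ones((5,5)))>0
    print('sphere',sphere(c[m&(p['depth']>0)]))
E
```

```text
tcp [ 613.3 -278.5  150.5] cam [ 694. -278.  294.]
cup_c 0.68 [248. 173.  58.  49.] lo [ 601.2 -300.8    0.8] hi [ 644.8 -246.4   50.9] topmid [ 624.4 -273.6   38.8]
ball_c 0.79 [250. 190.  50.  48.] lo [ 598.2 -294.5   27.9] hi [ 638.2 -252.1   67.1] topmid [ 617.  -273.5   64.5]
dimple_block 0.8 [250. 310.  75.  54.] lo [ 412.2 -314.7    1.7] hi [ 485.4 -232.5   18.2] topmid [ 447.9 -273.1   16.1]
sphere [ 616.78971755 -273.46960998   44.69930497]
```

View pics/w1.png

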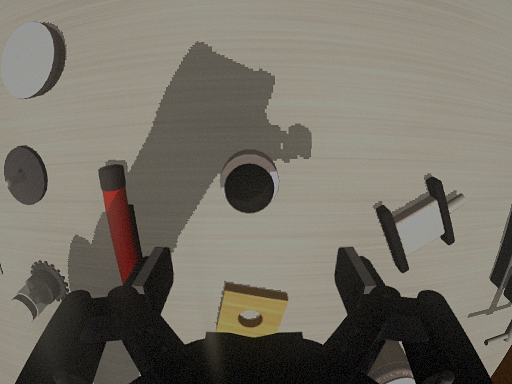

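The wrist view confirms the ball on the cup at pixel (249, 187), with the block below it at (250, 310). I'll descend now.

>>> jog_arm(
  plan=[
    {"tx": 0.005, "ty": -0.005, "tz": 0.12, "wx": 0, "wy": 0, "wz": 0, "claw": 0},
    {"tx": 0.005, "ty": -0.005, "tz": 0.2, "wx": 0, "wy": 0, "wz": 0, "claw": 0},
    {"tx": 0.005, "ty": -0.005, "tz": 0.27, "wx": 0, "wy": 0, "wz": 0, "claw": 0},
    {"tx": 0.005, "ty": -0.005, "tz": 0.34, "wx": 0, "wy": 0, "wz": 0, "claw": 0},
    {"tx": 0.005, "ty": -0.005, "tz": 0.38, "wx": 0, "wy": 0, "wz": 0, "claw": 0},
    {"tx": 0.005, "ty": -0.005, "tz": 0.403, "wx": 0, "wy": 0, "wz": 0, "claw": 0},
    {"tx": 0.005, "ty": -0.005, "tz": 0.403, "wx": 0, "wy": 0, "wz": 0, "claw": 0},
    {"tx": 0.005, "ty": -0.005, "tz": 0.403, "wx": 0, "wy": 0, "wz": 0, "claw": 0},
    {"tx": 0.005, "ty": -0.005, "tz": 0.403, "wx": 0, "wy": 0, "wz": 0, "claw": 0},
  ],
)

```text
clock: 3.95
eef_pos: [617.3, -274.3, 30.6]
tool_rot: [3.141, -0.002, -0.001]
force: [-0.3, -0.1, 0.1]
width: 85.3
gripper_force: 0.0
```

>>> jog_arm(
  plan=[
    {"tx": 0, "ty": 0, "tz": 0, "wx": 0, "wy": 0, "wz": 0, "claw": 0.3},
    {"tx": 0, "ty": 0, "tz": 0, "wx": 0, "wy": 0, "wz": 0, "claw": 0.45},
    {"tx": 0, "ty": 0, "tz": 0, "wx": 0, "wy": 0, "wz": 0, "claw": 0.6},
    {"tx": 0, "ty": 0, "tz": 0, "wx": 0, "wy": 0, "wz": 0, "claw": 1},
    {"tx": 0, "ty": 0, "tz": 0, "wx": 0, "wy": 0, "wz": 0, "claw": 1},
    {"tx": 0, "ty": 0, "tz": 0, "wx": 0, "wy": 0, "wz": 0, "claw": 1},
    {"tx": 0, "ty": 0, "tz": 0, "wx": 0, "wy": 0, "wz": 0, "claw": 1},
    {"tx": 0, "ty": 0, "tz": 0, "wx": 0, "wy": 0, "wz": 0, "claw": 1},
  ],
)

```text
clock: 4.75
eef_pos: [616.9, -274.2, 29.9]
tool_rot: [3.141, -0.001, -0.001]
force: [-0.5, 0.2, 5.8]
width: 41.4
gripper_force: 60.1
```

>>> jog_arm(
  plan=[
    {"tx": 0, "ty": 0, "tz": -0.04, "wx": 0, "wy": 0, "wz": 0, "claw": 1},
    {"tx": 0, "ty": 0, "tz": -0.1, "wx": 0, "wy": 0, "wz": 0, "claw": 1},
    {"tx": 0, "ty": 0, "tz": -0.2, "wx": 0, "wy": 0, "wz": 0, "claw": 1},
    {"tx": -0.2, "ty": 0, "tz": -0.25, "wx": 0, "wy": 0, "wz": 0, "claw": 1},
    {"tx": -0.3, "ty": 0, "tz": -0.25, "wx": 0, "wy": 0, "wz": 0, "claw": 1},
    {"tx": -0.4, "ty": 0, "tz": -0.25, "wx": 0, "wy": 0, "wz": 0, "claw": 1},
    {"tx": -0.5, "ty": 0, "tz": -0.25, "wx": 0, "wy": 0, "wz": 0, "claw": 1},
    {"tx": -0.55, "ty": 0, "tz": -0.25, "wx": 0, "wy": 0, "wz": 0, "claw": 1},
    {"tx": -0.58, "ty": 0, "tz": -0.25, "wx": 0, "wy": 0, "wz": 0, "claw": 1},
    {"tx": -0.58, "ty": 0, "tz": -0.25, "wx": 0, "wy": 0, "wz": 0, "claw": 1},
    {"tx": -0.58, "ty": 0, "tz": -0.25, "wx": 0, "wy": 0, "wz": 0, "claw": 1},
    {"tx": -0.58, "ty": 0, "tz": -0.25, "wx": 0, "wy": 0, "wz": 0, "claw": 1},
  ],
)

```text
clock: 5.95
eef_pos: [444.0, -273.7, 104.4]
tool_rot: [3.141, -0.001, 0.001]
force: [-0.8, 0.4, -1.2]
width: 41.3
gripper_force: 60.6
```

Run:
```python
from h import *
p,c=wrist(['ball_c','cup_c'],'w2.png')
p=ctrl.get_image('top');c=cloud(p)
for t in ['dimple_block','cup_c','ball_c']:
    for r in ctrl.trace(p,t)[:1]:
        q=c[r['pixels']&(p['depth']>0)];print(t,r['score'],np.percentile(q,1,0).round(),np.percentile(q,99,0).round())
```

```text
tcp [ 444.  -273.7  104.4] cam [ 525. -273.  248.]
ball_c 0.87 [255. 266.  82.  82.] lo [ 433.  -291.5  116.7] hi [ 466.1 -253.5  141. ] topmid [ 445.6 -272.8  138.4]
cup_c 0.86 [255.  12.  67.  21.] lo [ 589.  -296.5    5.2] hi [ 602.  -251.1   30.4] topmid [ 595.4 -273.7   28.1]
dimple_block 0.96 [ 397. -310.   -3.] [ 480. -209.  201.]
cup_c 0.7 [ 588. -301.    2.] [ 642. -249.   30.]
ball_c 0.44 [ 431. -148.   -1.] [ 627. -120.   31.]
```

View pics/w2.png

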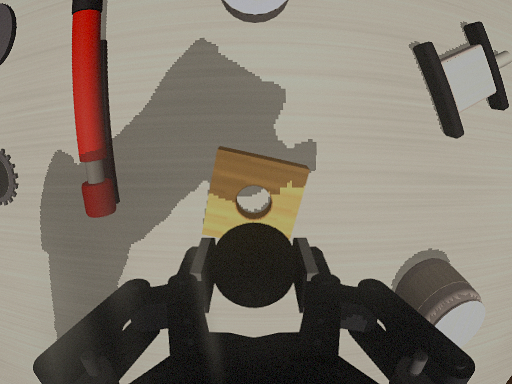

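The ball is held at (255, 266) and the hollow shows at (254, 200). I'll project the hollow's rim centre to find its position.

```bash
cat >> h.py <<'E'
def ray(uv,z):
    s=ctrl.read_state();p=ctrl.get_image('wrist')
    T=np.eye(4);T[:3,:3]=rot(s['tool_rot']);T[:3,3]=s['eef_pos'];M=T@np.array(p['hand_eye'])
    x=(uv[0]-p['cx'])/p['fx'];y=(uv[1]-p['cy'])/p['fy'];th=np.hypot(x,y)
    d=M[:3,:3]@np.array([x/th*np.sin(th),y/th*np.sin(th),np.cos(th)])
    return M[:3,3]+d*(z-M[2,3])/d[2]
E
python3 - <<'E'
from h import *
print(ray((254,199.5),16),ray((254,184),16),ray((254,217),16),ray((236,200),16),ray((272,200),16))
E
```

```text
[ 442.08061884 -273.10280422   16.        ] [ 455.36619944 -273.15478355   16.        ] [ 426.25150352 -273.14611211   16.        ] [ 441.497369   -258.26697039   16.        ] [ 441.43271151 -288.08299931   16.        ]
```

>>> jog_arm(
  plan=[
    {"tx": -0.006, "ty": 0, "tz": 0.1, "wx": 0, "wy": 0, "wz": 0, "claw": 1},
    {"tx": -0.006, "ty": 0, "tz": 0.17, "wx": 0, "wy": 0, "wz": 0, "claw": 1},
    {"tx": -0.006, "ty": 0, "tz": 0.22, "wx": 0, "wy": 0, "wz": 0, "claw": 1},
    {"tx": -0.006, "ty": 0, "tz": 0.26, "wx": 0, "wy": 0, "wz": 0, "claw": 1},
    {"tx": -0.006, "ty": 0, "tz": 0.275, "wx": 0, "wy": 0, "wz": 0, "claw": 1},
    {"tx": -0.006, "ty": 0, "tz": 0.283, "wx": 0, "wy": 0, "wz": 0, "claw": 1},
    {"tx": -0.006, "ty": 0, "tz": 0.283, "wx": 0, "wy": 0, "wz": 0, "claw": 1},
    {"tx": -0.006, "ty": 0, "tz": 0.283, "wx": 0, "wy": 0, "wz": 0, "claw": 0.35},
    {"tx": -0.006, "ty": 0, "tz": 0.283, "wx": 0, "wy": 0, "wz": 0, "claw": 0.2},
    {"tx": -0.006, "ty": 0, "tz": 0.283, "wx": 0, "wy": 0, "wz": 0, "claw": 0},
    {"tx": -0.006, "ty": 0, "tz": 0.283, "wx": 0, "wy": 0, "wz": 0, "claw": 0},
    {"tx": -0.006, "ty": 0, "tz": 0.283, "wx": 0, "wy": 0, "wz": 0, "claw": 0},
  ],
)

```text
clock: 7.75
eef_pos: [440.8, -273.9, 19.7]
tool_rot: [3.141, -0.0, -0.001]
force: [0.1, -0.3, 0.4]
width: 85.6
gripper_force: 0.0
```

>>> jog_arm(
  plan=[
    {"tx": 0, "ty": 0, "tz": -0.08, "wx": 0, "wy": 0, "wz": 0, "claw": 0},
    {"tx": 0, "ty": 0, "tz": -0.22, "wx": 0, "wy": 0, "wz": 0, "claw": 0},
    {"tx": 0, "ty": 0, "tz": -0.38, "wx": 0, "wy": 0, "wz": 0, "claw": 0},
    {"tx": 0.08, "ty": -0.97, "tz": -0.467, "wx": 0, "wy": 0, "wz": 0, "claw": 0},
    {"tx": 0.08, "ty": -0.97, "tz": -0.467, "wx": 0, "wy": 0, "wz": 0, "claw": 0},
    {"tx": 0.08, "ty": -0.97, "tz": -0.467, "wx": 0, "wy": 0, "wz": 0, "claw": 0},
    {"tx": 0.08, "ty": -0.97, "tz": -0.467, "wx": 0, "wy": 0, "wz": 0, "claw": 0},
    {"tx": 0.08, "ty": -0.97, "tz": -0.467, "wx": 0, "wy": 0, "wz": 0, "claw": 0},
    {"tx": 0.08, "ty": -0.97, "tz": -0.467, "wx": 0, "wy": 0, "wz": 0, "claw": 0},
    {"tx": 0.08, "ty": -0.97, "tz": -0.467, "wx": 0, "wy": 0, "wz": 0, "claw": 0},
    {"tx": 0.08, "ty": -0.97, "tz": -0.467, "wx": 0, "wy": 0, "wz": 0, "claw": 0},
    {"tx": 0.08, "ty": -0.97, "tz": -0.467, "wx": 0, "wy": 0, "wz": 0, "claw": 0},
  ],
)

```text
clock: 8.95
eef_pos: [464.6, 15.8, 159.6]
tool_rot: [3.141, 0.0, -0.002]
force: [-0.1, -0.3, 0.3]
width: 85.4
gripper_force: 0.0
```

Run:
```python
from h import *
p,c=wrist(['jar_c','freewheel_c','post_stand'],'w3.png')
p=ctrl.get_image('top');c=cloud(p)
for r in ctrl.trace(p,'ball_c')[:1]:
        q=c[r['pixels']&(p['depth']>0)];print(r['score'],np.percentile(q,1,0).round(),np.percentile(q,99,0).round())
```

```text
tcp [464.6  15.8 159.6] cam [546.  17. 303.]
jar_c 0.69 [249. 193.  47.  57.] lo [448.2   1.9  35.5] hi [485.9  38.9  77.9] topmid [465.8  20.8  76.3]
freewheel_c 0.69 [250. 172.  63.  57.] lo [449.2 -12.1   0.5] hi [498.9  53.8  34.4] topmid [475.8  21.1  37.7]
post_stand 0.73 [258.  29.  78.  58.] lo [588.2 -24.4   7.2] hi [647.3  45.7  40.4] topmid [617.8  10.7  23.8]
0.62 [400. 226.  -2.] [491. 307.  10.]
```

View pics/w3.png

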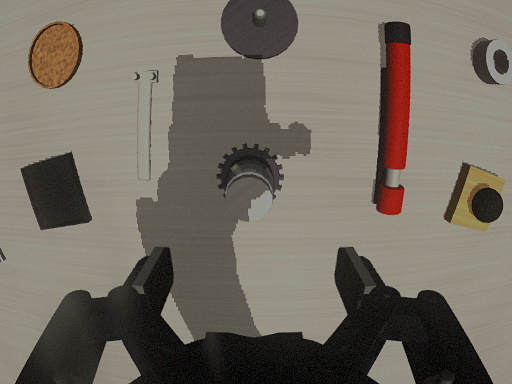

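The ball sits in the block's hollow at (487, 205). The jar stands on the freewheel at (249, 193), at about (465.5, 19.5) in the world.

>>> jog_arm(
  plan=[
    {"tx": 0.003, "ty": -0.008, "tz": 0.12, "wx": 0, "wy": 0, "wz": 0, "claw": 0},
    {"tx": 0.003, "ty": -0.008, "tz": 0.2, "wx": 0, "wy": 0, "wz": 0, "claw": 0},
    {"tx": 0.003, "ty": -0.008, "tz": 0.27, "wx": 0, "wy": 0, "wz": 0, "claw": 0},
    {"tx": 0.003, "ty": -0.008, "tz": 0.34, "wx": 0, "wy": 0, "wz": 0, "claw": 0},
    {"tx": 0.003, "ty": -0.008, "tz": 0.39, "wx": 0, "wy": 0, "wz": 0, "claw": 0},
    {"tx": 0.003, "ty": -0.008, "tz": 0.42, "wx": 0, "wy": 0, "wz": 0, "claw": 0},
    {"tx": 0.003, "ty": -0.008, "tz": 0.42, "wx": 0, "wy": 0, "wz": 0, "claw": 0},
    {"tx": 0.003, "ty": -0.008, "tz": 0.42, "wx": 0, "wy": 0, "wz": 0, "claw": 0},
    {"tx": 0.003, "ty": -0.008, "tz": 0.42, "wx": 0, "wy": 0, "wz": 0, "claw": 0.2},
    {"tx": 0.003, "ty": -0.008, "tz": 0.42, "wx": 0, "wy": 0, "wz": 0, "claw": 0.3},
    {"tx": 0.003, "ty": -0.008, "tz": 0.42, "wx": 0, "wy": 0, "wz": 0, "claw": 0.36},
    {"tx": 0.003, "ty": -0.008, "tz": 0.42, "wx": 0, "wy": 0, "wz": 0, "claw": 0.42},
  ],
)

```text
clock: 10.45
eef_pos: [466.0, 19.6, 34.0]
tool_rot: [-3.142, -0.001, -0.0]
force: [-0.7, 0.1, -0.1]
width: 49.2
gripper_force: 0.0
```

Run:
```python
from h import *
p,c=wrist(['jar_c'],'w4.png')
```

```text
tcp [466.   19.6  34. ] cam [547.  21. 178.]
jar_c 0.65 [254. 273.  93. 115.] lo [435.8   1.4   1.8] hi [486.3  39.5  77.5] topmid [466.3  20.7  75.6]
```

View pics/w4.png

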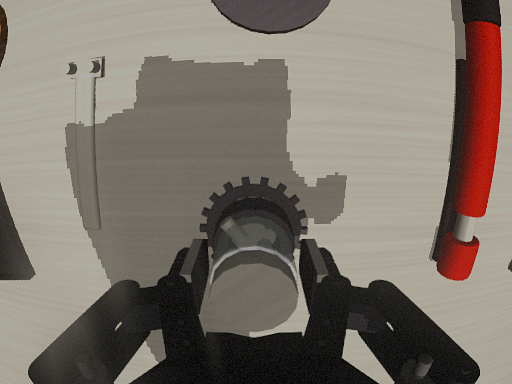

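The fingers stand evenly on both sides of the jar at (254, 273). Next I close and lift.

>>> jog_arm(
  plan=[
    {"tx": 0, "ty": 0, "tz": 0, "wx": 0, "wy": 0, "wz": 0, "claw": 0.5},
    {"tx": 0, "ty": 0, "tz": 0, "wx": 0, "wy": 0, "wz": 0, "claw": 0.6},
    {"tx": 0, "ty": 0, "tz": 0, "wx": 0, "wy": 0, "wz": 0, "claw": 1},
    {"tx": 0, "ty": 0, "tz": 0, "wx": 0, "wy": 0, "wz": 0, "claw": 1},
    {"tx": 0, "ty": 0, "tz": 0, "wx": 0, "wy": 0, "wz": 0, "claw": 1},
    {"tx": 0, "ty": 0, "tz": -0.02, "wx": 0, "wy": 0, "wz": 0, "claw": 1},
    {"tx": 0, "ty": 0, "tz": -0.06, "wx": 0, "wy": 0, "wz": 0, "claw": 1},
    {"tx": 0, "ty": 0, "tz": -0.12, "wx": 0, "wy": 0, "wz": 0, "claw": 1},
    {"tx": 0, "ty": 0, "tz": -0.19, "wx": 0, "wy": 0, "wz": 0, "claw": 1},
    {"tx": 0, "ty": 0, "tz": -0.26, "wx": 0, "wy": 0, "wz": 0, "claw": 1},
    {"tx": 0, "ty": 0, "tz": -0.3, "wx": 0, "wy": 0, "wz": 0, "claw": 1},
    {"tx": 0, "ty": 0, "tz": -0.3, "wx": 0, "wy": 0, "wz": 0, "claw": 1},
  ],
)

```text
clock: 11.75
eef_pos: [466.9, 20.0, 125.7]
tool_rot: [-3.141, -0.004, -0.0]
force: [0.6, -0.3, -1.1]
width: 40.8
gripper_force: 60.6
```

>>> jog_arm(
  plan=[
    {"tx": 0.03, "ty": -0.045, "tz": 0, "wx": 0, "wy": 0, "wz": 0, "claw": 1},
    {"tx": 0.09, "ty": -0.135, "tz": 0, "wx": 0, "wy": 0, "wz": 0, "claw": 1},
    {"tx": 0.155, "ty": -0.233, "tz": 0, "wx": 0, "wy": 0, "wz": 0, "claw": 1},
    {"tx": 0.22, "ty": -0.33, "tz": 0, "wx": 0, "wy": 0, "wz": 0, "claw": 1},
    {"tx": 0.285, "ty": -0.428, "tz": 0, "wx": 0, "wy": 0, "wz": 0, "claw": 1},
    {"tx": 0.35, "ty": -0.525, "tz": 0, "wx": 0, "wy": 0, "wz": 0, "claw": 1},
    {"tx": 0.41, "ty": -0.615, "tz": 0, "wx": 0, "wy": 0, "wz": 0, "claw": 1},
    {"tx": 0.455, "ty": -0.685, "tz": 0, "wx": 0, "wy": 0, "wz": 0, "claw": 1},
    {"tx": 0.483, "ty": -0.727, "tz": 0, "wx": 0, "wy": 0, "wz": 0, "claw": 1},
    {"tx": 0.495, "ty": -0.747, "tz": 0, "wx": 0, "wy": 0, "wz": 0, "claw": 1},
    {"tx": 0.495, "ty": -0.747, "tz": 0, "wx": 0, "wy": 0, "wz": 0, "claw": 1},
    {"tx": 0.495, "ty": -0.747, "tz": 0, "wx": 0, "wy": 0, "wz": 0, "claw": 1},
  ],
)

```text
clock: 12.95
eef_pos: [613.6, 242.9, 122.9]
tool_rot: [3.14, 0.002, -0.001]
force: [0.3, 0.4, -1.4]
width: 40.6
gripper_force: 60.7
```

Run:
```python
from h import *
p,c=wrist(['jar_c','round_dish'],'w5.png')
p=ctrl.get_image('top');c=cloud(p)
```

```text
tcp [613.6 242.9 122.9] cam [695. 244. 266.]
jar_c 0.77 [255. 271.  90. 116.] lo [596.3 225.1 121.2] hi [634.1 262.5 166.3] topmid [614.2 243.9 164.3]
round_dish 0.92 [251. 182.  89.  80.] lo [585.5 209.2   3.4] hi [654.2 283.2  10.8] topmid [619.9 246.1   8. ]
```

View pics/w5.png

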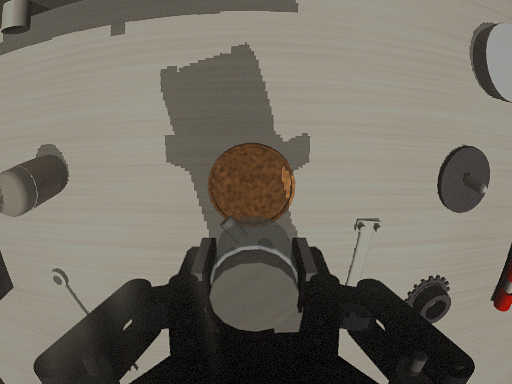

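The dish is centred about 2 mm further along +y than the held jar. I'll shift by that and lower in stages, watching the force.

>>> jog_arm(
  plan=[
    {"tx": 0.002, "ty": -0.005, "tz": 0.05, "wx": 0, "wy": 0, "wz": 0, "claw": 1},
    {"tx": 0.002, "ty": -0.005, "tz": 0.11, "wx": 0, "wy": 0, "wz": 0, "claw": 1},
    {"tx": 0.002, "ty": -0.005, "tz": 0.17, "wx": 0, "wy": 0, "wz": 0, "claw": 1},
    {"tx": 0.002, "ty": -0.005, "tz": 0.23, "wx": 0, "wy": 0, "wz": 0, "claw": 1},
    {"tx": 0.002, "ty": -0.005, "tz": 0.28, "wx": 0, "wy": 0, "wz": 0, "claw": 1},
    {"tx": 0.002, "ty": -0.005, "tz": 0.32, "wx": 0, "wy": 0, "wz": 0, "claw": 1},
    {"tx": 0.002, "ty": -0.005, "tz": 0.345, "wx": 0, "wy": 0, "wz": 0, "claw": 1},
    {"tx": 0.002, "ty": -0.005, "tz": 0.36, "wx": 0, "wy": 0, "wz": 0, "claw": 1},
    {"tx": 0.002, "ty": -0.005, "tz": 0.36, "wx": 0, "wy": 0, "wz": 0, "claw": 1},
    {"tx": 0.002, "ty": -0.005, "tz": 0.36, "wx": 0, "wy": 0, "wz": 0, "claw": 1},
    {"tx": 0.002, "ty": -0.005, "tz": 0.36, "wx": 0, "wy": 0, "wz": 0, "claw": 1},
  ],
)

```text
clock: 14.25
eef_pos: [615.6, 245.3, 16.4]
tool_rot: [-3.141, -0.001, -0.001]
force: [0.3, -0.5, -0.4]
width: 40.2
gripper_force: 60.7
```

>>> jog_arm(
  plan=[
    {"tx": 0, "ty": 0, "tz": 0.003, "wx": 0, "wy": 0, "wz": 0, "claw": 1},
    {"tx": 0, "ty": 0, "tz": 0.006, "wx": 0, "wy": 0, "wz": 0, "claw": 1},
    {"tx": 0, "ty": 0, "tz": 0.009, "wx": 0, "wy": 0, "wz": 0, "claw": 1},
    {"tx": 0, "ty": 0, "tz": 0.012, "wx": 0, "wy": 0, "wz": 0, "claw": 1},
    {"tx": 0, "ty": 0, "tz": 0.014, "wx": 0, "wy": 0, "wz": 0, "claw": 1},
    {"tx": 0, "ty": 0, "tz": 0.014, "wx": 0, "wy": 0, "wz": 0, "claw": 1},
  ],
)

```text
clock: 14.85
eef_pos: [614.9, 245.0, 11.3]
tool_rot: [3.141, 0.0, -0.001]
force: [-0.1, -0.1, -1.0]
width: 40.4
gripper_force: 60.7
```

Not touching yet, so I'll creep lower.

>>> jog_arm(
  plan=[
    {"tx": 0, "ty": 0, "tz": 0.002, "wx": 0, "wy": 0, "wz": 0, "claw": 1},
    {"tx": 0, "ty": 0, "tz": 0.004, "wx": 0, "wy": 0, "wz": 0, "claw": 1},
    {"tx": 0, "ty": 0, "tz": 0.004, "wx": 0, "wy": 0, "wz": 0, "claw": 1},
  ],
)

```text
clock: 15.15
eef_pos: [615.1, 245.1, 10.4]
tool_rot: [-3.142, -0.0, -0.001]
force: [0.2, 0.4, 0.3]
width: 40.6
gripper_force: 60.7
```

>>> jog_arm(
  plan=[
    {"tx": 0, "ty": 0, "tz": 0.002, "wx": 0, "wy": 0, "wz": 0, "claw": 1},
    {"tx": 0, "ty": 0, "tz": 0.003, "wx": 0, "wy": 0, "wz": 0, "claw": 1},
    {"tx": 0, "ty": 0, "tz": 0.003, "wx": 0, "wy": 0, "wz": 0, "claw": 1},
  ],
)

```text
clock: 15.45
eef_pos: [615.2, 245.1, 10.2]
tool_rot: [-3.141, -0.0, -0.001]
force: [-1.8, -1.0, 5.4]
width: 40.2
gripper_force: 60.9
```

The jar is in contact at 5 N. I'll release and rise.

>>> jog_arm(
  plan=[
    {"tx": 0, "ty": 0, "tz": 0, "wx": 0, "wy": 0, "wz": 0, "claw": 0.42},
    {"tx": 0, "ty": 0, "tz": 0, "wx": 0, "wy": 0, "wz": 0, "claw": 0.36},
    {"tx": 0, "ty": 0, "tz": 0, "wx": 0, "wy": 0, "wz": 0, "claw": 0.2},
    {"tx": 0, "ty": 0, "tz": 0, "wx": 0, "wy": 0, "wz": 0, "claw": 0},
    {"tx": 0, "ty": 0, "tz": 0, "wx": 0, "wy": 0, "wz": 0, "claw": 0},
    {"tx": 0, "ty": 0, "tz": 0, "wx": 0, "wy": 0, "wz": 0, "claw": 0},
    {"tx": 0, "ty": 0, "tz": -0.06, "wx": 0, "wy": 0, "wz": 0, "claw": 0},
    {"tx": 0, "ty": 0, "tz": -0.16, "wx": 0, "wy": 0, "wz": 0, "claw": 0},
    {"tx": 0, "ty": 0, "tz": -0.3, "wx": 0, "wy": 0, "wz": 0, "claw": 0},
    {"tx": 0, "ty": 0, "tz": -0.45, "wx": 0, "wy": 0, "wz": 0, "claw": 0},
    {"tx": 0, "ty": 0, "tz": -0.5, "wx": 0, "wy": 0, "wz": 0, "claw": 0},
    {"tx": 0, "ty": 0, "tz": -0.5, "wx": 0, "wy": 0, "wz": 0, "claw": 0},
  ],
)

```text
clock: 16.65
eef_pos: [617.2, 245.8, 163.8]
tool_rot: [-3.139, -0.007, -0.001]
force: [-0.1, -0.5, 0.9]
width: 85.6
gripper_force: 0.0
```

>>> jog_arm(
  plan=[
    {"tx": -0.5, "ty": 0.75, "tz": 0, "wx": 0, "wy": 0, "wz": 0, "claw": 0},
    {"tx": -0.5, "ty": 0.75, "tz": 0, "wx": 0, "wy": 0, "wz": 0, "claw": 0},
    {"tx": -0.5, "ty": 0.75, "tz": 0, "wx": 0, "wy": 0, "wz": 0, "claw": 0},
    {"tx": -0.5, "ty": 0.75, "tz": 0, "wx": 0, "wy": 0, "wz": 0, "claw": 0},
    {"tx": -0.5, "ty": 0.75, "tz": 0, "wx": 0, "wy": 0, "wz": 0, "claw": 0},
    {"tx": -0.5, "ty": 0.75, "tz": 0, "wx": 0, "wy": 0, "wz": 0, "claw": 0},
    {"tx": -0.5, "ty": 0.75, "tz": 0, "wx": 0, "wy": 0, "wz": 0, "claw": 0},
    {"tx": -0.5, "ty": 0.75, "tz": 0, "wx": 0, "wy": 0, "wz": 0, "claw": 0},
    {"tx": -0.5, "ty": 0.75, "tz": 0, "wx": 0, "wy": 0, "wz": 0, "claw": 0},
  ],
)

```text
clock: 17.55
eef_pos: [465.6, 21.6, 159.0]
tool_rot: [-3.141, -0.0, 0.002]
force: [-0.6, -0.6, -0.9]
width: 85.5
gripper_force: 0.0
```

Run:
```python
from h import *
p,c=wrist(['freewheel_c','post_stand','jar_c','round_dish'],'w6.png')
```

```text
tcp [465.6  21.6 159. ] cam [547.  23. 303.]
freewheel_c 0.95 [255. 179.  65.  64.] lo [436.9  -9.8   1.3] hi [495.4  51.8  30. ] topmid [465.7  20.9  28.1]
post_stand 0.58 [265.  30.  79.  61.] lo [587.5 -25.4   2.5] hi [648.3  45.6  40.6] topmid [618.1  10.5  23.9]
jar_c 0.91 [46. 52. 49. 41.] lo [594.8 224.5   7.1] hi [633.3 262.5  54.1] topmid [614.9 244.9  52. ]
round_dish 0.57 [64. 53. 52. 68.] lo [577.6 206.1   2.3] hi [654.4 275.5  10.9] topmid [615.7 241.2   8.5]
```

View pics/w6.png

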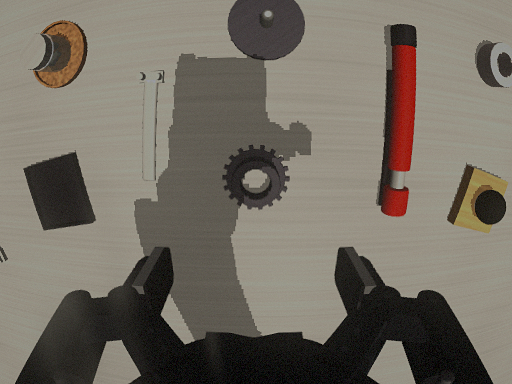

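The jar is upright in the dish at (46, 52) and the freewheel is clear at (255, 179), at about (465.7, 20.5) in the world.

>>> jog_arm(
  plan=[
    {"tx": 0.002, "ty": -0.002, "tz": 0.15, "wx": 0, "wy": 0, "wz": 0, "claw": 0},
    {"tx": 0.002, "ty": -0.002, "tz": 0.27, "wx": 0, "wy": 0, "wz": 0, "claw": 0},
    {"tx": 0.002, "ty": -0.002, "tz": 0.37, "wx": 0, "wy": 0, "wz": 0, "claw": 0},
    {"tx": 0.002, "ty": -0.002, "tz": 0.45, "wx": 0, "wy": 0, "wz": 0, "claw": 0},
    {"tx": 0.002, "ty": -0.002, "tz": 0.49, "wx": 0, "wy": 0, "wz": 0, "claw": 0},
    {"tx": 0.002, "ty": -0.002, "tz": 0.51, "wx": 0, "wy": 0, "wz": 0, "claw": 0},
    {"tx": 0.002, "ty": -0.002, "tz": 0.51, "wx": 0, "wy": 0, "wz": 0, "claw": 0},
    {"tx": 0.002, "ty": -0.002, "tz": 0.51, "wx": 0, "wy": 0, "wz": 0, "claw": 0.2},
    {"tx": 0.002, "ty": -0.002, "tz": 0.51, "wx": 0, "wy": 0, "wz": 0, "claw": 0.35},
    {"tx": 0.002, "ty": -0.002, "tz": 0.51, "wx": 0, "wy": 0, "wz": 0, "claw": 1},
    {"tx": 0.002, "ty": -0.002, "tz": 0.51, "wx": 0, "wy": 0, "wz": 0, "claw": 1},
    {"tx": 0.002, "ty": -0.002, "tz": 0.51, "wx": 0, "wy": 0, "wz": 0, "claw": 1},
  ],
)

```text
clock: 19.0
eef_pos: [466.0, 22.0, 7.3]
tool_rot: [-3.139, -0.001, 0.0]
force: [-1.3, 2.6, 5.6]
width: 46.1
gripper_force: 60.4
```

>>> jog_arm(
  plan=[
    {"tx": 0, "ty": 0, "tz": 0, "wx": 0, "wy": 0, "wz": 0, "claw": 1},
    {"tx": 0, "ty": 0, "tz": 0, "wx": 0, "wy": 0, "wz": 0, "claw": 1},
    {"tx": 0, "ty": 0, "tz": -0.02, "wx": 0, "wy": 0, "wz": 0, "claw": 1},
    {"tx": 0, "ty": 0, "tz": -0.08, "wx": 0, "wy": 0, "wz": 0, "claw": 1},
    {"tx": 0, "ty": 0, "tz": -0.17, "wx": 0, "wy": 0, "wz": 0, "claw": 1},
    {"tx": 0, "ty": 0, "tz": -0.26, "wx": 0, "wy": 0, "wz": 0, "claw": 1},
    {"tx": 0, "ty": 0, "tz": -0.3, "wx": 0, "wy": 0, "wz": 0, "claw": 1},
    {"tx": 0, "ty": 0, "tz": -0.3, "wx": 0, "wy": 0, "wz": 0, "claw": 1},
  ],
)

```text
clock: 19.8
eef_pos: [466.4, 20.7, 98.1]
tool_rot: [3.142, -0.003, -0.0]
force: [0.1, -0.6, -1.8]
width: 46.0
gripper_force: 62.2
```

>>> jog_arm(
  plan=[
    {"tx": 0.08, "ty": 0.03, "tz": 0, "wx": 0, "wy": 0, "wz": 0, "claw": 1},
    {"tx": 0.2, "ty": 0.036, "tz": 0, "wx": 0, "wy": 0, "wz": 0, "claw": 1},
    {"tx": 0.3, "ty": 0.036, "tz": 0, "wx": 0, "wy": 0, "wz": 0, "claw": 1},
    {"tx": 0.37, "ty": 0.036, "tz": 0, "wx": 0, "wy": 0, "wz": 0, "claw": 1},
    {"tx": 0.4, "ty": 0.036, "tz": 0, "wx": 0, "wy": 0, "wz": 0, "claw": 1},
    {"tx": 0.4, "ty": 0.036, "tz": 0, "wx": 0, "wy": 0, "wz": 0, "claw": 1},
    {"tx": 0.4, "ty": 0.036, "tz": 0, "wx": 0, "wy": 0, "wz": 0, "claw": 1},
  ],
)

```text
clock: 20.5
eef_pos: [583.5, 9.8, 95.6]
tool_rot: [-3.141, 0.003, -0.001]
force: [0.5, 0.5, -3.0]
width: 45.8
gripper_force: 62.1
```

Run:
```python
from h import *
p,c=wrist(['post_stand','freewheel_c'],'w7.png')
r=ctrl.trace(p,'post_stand')[0]
q=c[r['pixels']&(p['depth']>0)]; t=q[(q[:,2]>25)&(q[:,2]<45)]
print('post',t.min(0),t.max(0),np.median(t,0),len(t)); b=q[q[:,2]<14];print(np.percentile(b,1,0),np.percentile(b,99,0))
```

```text
tcp [583.5   9.8  95.6] cam [665.  11. 239.]
post_stand 0.87 [253. 148.  98.  94.] lo [590.5 -24.7   1.4] hi [659.5  46.1  40.5] topmid [625.1  10.7  24. ]
freewheel_c 0.8 [254. 251. 118. 124.] lo [561.7 -18.   65.6] hi [615.5  39.1 117.5] topmid [584.1  10.8 115.4]
post [618.66191168   5.42082746  25.38954723] [630.11533487  16.65150373  42.41568241] [625.56635967  11.07222286  38.95520359] 266
[590.52261287 -24.91610384   1.32690329] [659.50540934  46.21848642  10.61450199]
```

View pics/w7.png

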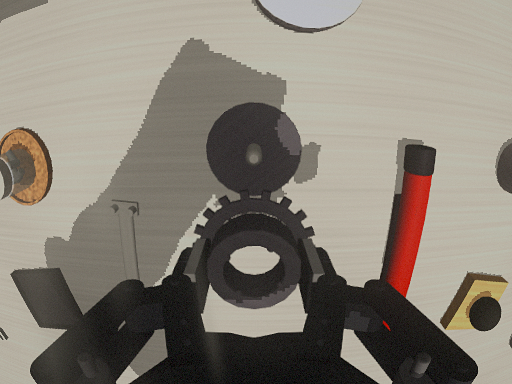

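The post is at (253, 153), in line with the bore centre in y and about 39 mm ahead. I'll move over it, then lower.

>>> jog_arm(
  plan=[
    {"tx": 0.07, "ty": 0, "tz": 0, "wx": 0, "wy": 0, "wz": 0, "claw": 1},
    {"tx": 0.13, "ty": 0, "tz": 0, "wx": 0, "wy": 0, "wz": 0, "claw": 1},
    {"tx": 0.13, "ty": 0, "tz": 0, "wx": 0, "wy": 0, "wz": 0, "claw": 1},
    {"tx": 0.13, "ty": 0, "tz": 0.05, "wx": 0, "wy": 0, "wz": 0, "claw": 1},
    {"tx": 0.13, "ty": 0, "tz": 0.1, "wx": 0, "wy": 0, "wz": 0, "claw": 1},
    {"tx": 0.13, "ty": 0, "tz": 0.15, "wx": 0, "wy": 0, "wz": 0, "claw": 1},
    {"tx": 0.13, "ty": 0, "tz": 0.2, "wx": 0, "wy": 0, "wz": 0, "claw": 1},
    {"tx": 0.13, "ty": 0, "tz": 0.235, "wx": 0, "wy": 0, "wz": 0, "claw": 1},
    {"tx": 0.13, "ty": 0, "tz": 0.255, "wx": 0, "wy": 0, "wz": 0, "claw": 1},
    {"tx": 0.13, "ty": 0, "tz": 0.266, "wx": 0, "wy": 0, "wz": 0, "claw": 1},
    {"tx": 0.13, "ty": 0, "tz": 0.266, "wx": 0, "wy": 0, "wz": 0, "claw": 1},
  ],
)

```text
clock: 21.8
eef_pos: [624.5, 9.7, 16.4]
tool_rot: [3.142, -0.0, -0.001]
force: [-0.2, 0.3, -3.0]
width: 46.0
gripper_force: 62.2
```

>>> jog_arm(
  plan=[
    {"tx": 0, "ty": 0, "tz": 0.004, "wx": 0, "wy": 0, "wz": 0, "claw": 1},
    {"tx": 0, "ty": 0, "tz": 0.008, "wx": 0, "wy": 0, "wz": 0, "claw": 1},
    {"tx": 0, "ty": 0, "tz": 0.008, "wx": 0, "wy": 0, "wz": 0, "claw": 1},
  ],
)

```text
clock: 22.1
eef_pos: [625.2, 9.8, 15.5]
tool_rot: [-3.141, -0.002, -0.001]
force: [-1.0, -0.6, 4.1]
width: 46.4
gripper_force: 62.8
```

Seated on the base. I'll release, rise and go over to the cup.

>>> jog_arm(
  plan=[
    {"tx": 0, "ty": 0, "tz": 0, "wx": 0, "wy": 0, "wz": 0, "claw": 0.3},
    {"tx": 0, "ty": 0, "tz": 0, "wx": 0, "wy": 0, "wz": 0, "claw": 0},
    {"tx": 0, "ty": 0, "tz": 0, "wx": 0, "wy": 0, "wz": 0, "claw": 0},
    {"tx": 0, "ty": 0, "tz": 0, "wx": 0, "wy": 0, "wz": 0, "claw": 0},
    {"tx": 0, "ty": 0, "tz": 0, "wx": 0, "wy": 0, "wz": 0, "claw": 0},
    {"tx": 0, "ty": 0, "tz": -0.06, "wx": 0, "wy": 0, "wz": 0, "claw": 0},
    {"tx": 0, "ty": 0, "tz": -0.2, "wx": 0, "wy": 0, "wz": 0, "claw": 0},
    {"tx": 0, "ty": 0, "tz": -0.35, "wx": 0, "wy": 0, "wz": 0, "claw": 0},
    {"tx": 0, "ty": 0, "tz": -0.48, "wx": 0, "wy": 0, "wz": 0, "claw": 0},
    {"tx": 0, "ty": 0, "tz": -0.48, "wx": 0, "wy": 0, "wz": 0, "claw": 0},
  ],
)

```text
clock: 23.1
eef_pos: [628.2, 8.9, 163.9]
tool_rot: [3.141, -0.011, -0.001]
force: [0.1, -0.7, 0.7]
width: 85.3
gripper_force: 0.0
```

>>> jog_arm(
  plan=[
    {"tx": -0.027, "ty": 0.945, "tz": 0, "wx": 0, "wy": 0, "wz": 0, "claw": 0},
    {"tx": -0.027, "ty": 0.945, "tz": 0, "wx": 0, "wy": 0, "wz": 0, "claw": 0},
    {"tx": -0.027, "ty": 0.945, "tz": 0, "wx": 0, "wy": 0, "wz": 0, "claw": 0},
    {"tx": -0.027, "ty": 0.945, "tz": 0, "wx": 0, "wy": 0, "wz": 0, "claw": 0},
    {"tx": -0.027, "ty": 0.945, "tz": 0, "wx": 0, "wy": 0, "wz": 0, "claw": 0},
    {"tx": -0.027, "ty": 0.945, "tz": 0, "wx": 0, "wy": 0, "wz": 0, "claw": 0},
    {"tx": -0.027, "ty": 0.945, "tz": 0, "wx": 0, "wy": 0, "wz": 0, "claw": 0},
    {"tx": -0.027, "ty": 0.945, "tz": 0, "wx": 0, "wy": 0, "wz": 0, "claw": 0},
    {"tx": -0.027, "ty": 0.945, "tz": 0, "wx": 0, "wy": 0, "wz": 0, "claw": 0},
  ],
)

```text
clock: 24.0
eef_pos: [616.5, -271.5, 157.3]
tool_rot: [-3.139, 0.001, 0.001]
force: [-0.1, 0.8, 0.1]
width: 85.9
gripper_force: 0.0
```

Run:
```python
from h import *
p,c=wrist(['cup_c','freewheel_c','post_stand','ball_c'],'w8.png')
p=ctrl.get_image('top');c=cloud(p)
for t in ['freewheel_c','jar_c','square_tray','pump','bolt_tool']:
    for r in ctrl.trace(p,t)[:1]:
        q=c[r['pixels']&(p['depth']>0)];print(t,r['score'],np.percentile(q,1,0).round(),np.percentile(q,99,0).round())
```

```text
tcp [ 616.5 -271.5  157.3] cam [ 698. -271.  301.]
cup_c 0.89 [255. 183.  56.  59.] lo [ 591.8 -299.3    3.5] hi [ 644.6 -247.6   30.2] topmid [ 617.7 -273.4   28.2]
freewheel_c 0.95 [ 25. 178.  40.  57.] lo [592.9 -22.1   7.6] hi [657.1  36.7  37.7] topmid [625.5   9.2  35.5]
post_stand 0.82 [ 33. 175.  41.  59.] lo [589.3 -27.3   1.2] hi [661.7  28.1  40.7] topmid [624.9   8.1  36.6]
ball_c 0.76 [256. 326.  36.  23.] lo [ 440.5 -293.    24.1] hi [ 463.  -251.8   54. ] topmid [ 449.9 -271.3   51.2]
jar_c 0.92 [593. 222.   8.] [631. 260.  53.]
```

View pics/w8.png

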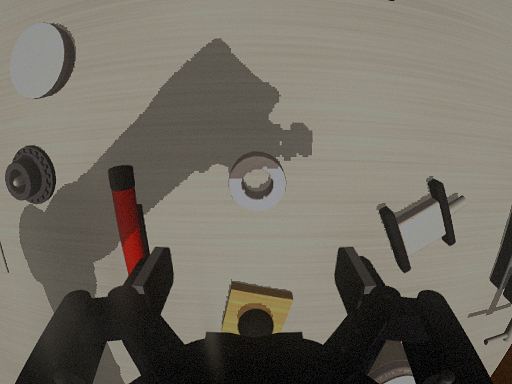

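The freewheel is over the post and flat on the stand at (30, 175). The cup is clear at (257, 181), at about (617.3, -273.8) in the world.

>>> jog_arm(
  plan=[
    {"tx": 0.002, "ty": 0, "tz": 0.15, "wx": 0, "wy": 0, "wz": 0, "claw": 0},
    {"tx": 0.002, "ty": 0, "tz": 0.27, "wx": 0, "wy": 0, "wz": 0, "claw": 0},
    {"tx": 0.002, "ty": 0, "tz": 0.37, "wx": 0, "wy": 0, "wz": 0, "claw": 0},
    {"tx": 0.002, "ty": 0, "tz": 0.44, "wx": 0, "wy": 0, "wz": 0, "claw": 0},
    {"tx": 0.002, "ty": 0, "tz": 0.48, "wx": 0, "wy": 0, "wz": 0, "claw": 0},
    {"tx": 0.002, "ty": 0, "tz": 0.5, "wx": 0, "wy": 0, "wz": 0, "claw": 0},
    {"tx": 0.002, "ty": 0, "tz": 0.5, "wx": 0, "wy": 0, "wz": 0, "claw": 0},
    {"tx": 0.002, "ty": 0, "tz": 0.5, "wx": 0, "wy": 0, "wz": 0, "claw": 0.15},
    {"tx": 0.002, "ty": 0, "tz": 0.5, "wx": 0, "wy": 0, "wz": 0, "claw": 0.28},
    {"tx": 0.002, "ty": 0, "tz": 0.5, "wx": 0, "wy": 0, "wz": 0, "claw": 1},
    {"tx": 0.002, "ty": 0, "tz": 0.5, "wx": 0, "wy": 0, "wz": 0, "claw": 1},
    {"tx": 0.002, "ty": 0, "tz": 0.5, "wx": 0, "wy": 0, "wz": 0, "claw": 1},
  ],
)

```text
clock: 25.75
eef_pos: [617.9, -273.1, 9.9]
tool_rot: [-3.141, -0.002, 0.0]
force: [-0.5, 2.3, 5.2]
width: 53.8
gripper_force: 61.7
```

>>> jog_arm(
  plan=[
    {"tx": 0, "ty": 0, "tz": 0, "wx": 0, "wy": 0, "wz": 0, "claw": 1},
    {"tx": 0, "ty": 0, "tz": 0, "wx": 0, "wy": 0, "wz": 0, "claw": 1},
    {"tx": 0, "ty": 0, "tz": -0.02, "wx": 0, "wy": 0, "wz": 0, "claw": 1},
    {"tx": 0, "ty": 0, "tz": -0.08, "wx": 0, "wy": 0, "wz": 0, "claw": 1},
    {"tx": 0, "ty": 0, "tz": -0.17, "wx": 0, "wy": 0, "wz": 0, "claw": 1},
    {"tx": 0, "ty": 0, "tz": -0.27, "wx": 0, "wy": 0, "wz": 0, "claw": 1},
    {"tx": 0, "ty": 0, "tz": -0.37, "wx": 0, "wy": 0, "wz": 0, "claw": 1},
    {"tx": 0, "ty": 0, "tz": -0.44, "wx": 0, "wy": 0, "wz": 0, "claw": 1},
    {"tx": 0, "ty": 0, "tz": -0.44, "wx": 0, "wy": 0, "wz": 0, "claw": 1},
  ],
)

```text
clock: 26.65
eef_pos: [618.9, -275.4, 145.2]
tool_rot: [3.138, -0.007, -0.001]
force: [0.7, -0.2, -0.1]
width: 53.8
gripper_force: 63.3
```

>>> jog_arm(
  plan=[
    {"tx": -0.03, "ty": -0.08, "tz": 0, "wx": 0, "wy": 0, "wz": 0, "claw": 1},
    {"tx": -0.08, "ty": -0.22, "tz": 0, "wx": 0, "wy": 0, "wz": 0, "claw": 1},
    {"tx": -0.13, "ty": -0.36, "tz": 0, "wx": 0, "wy": 0, "wz": 0, "claw": 1},
    {"tx": -0.18, "ty": -0.5, "tz": 0, "wx": 0, "wy": 0, "wz": 0, "claw": 1},
    {"tx": -0.23, "ty": -0.64, "tz": 0, "wx": 0, "wy": 0, "wz": 0, "claw": 1},
    {"tx": -0.265, "ty": -0.78, "tz": 0, "wx": 0, "wy": 0, "wz": 0, "claw": 1},
    {"tx": -0.283, "ty": -0.895, "tz": 0, "wx": 0, "wy": 0, "wz": 0, "claw": 1},
    {"tx": -0.283, "ty": -0.895, "tz": 0, "wx": 0, "wy": 0, "wz": 0, "claw": 1},
  ],
)

```text
clock: 27.45
eef_pos: [530.2, 2.0, 139.3]
tool_rot: [-3.137, 0.004, 0.008]
force: [0.2, 0.9, -0.8]
width: 53.6
gripper_force: 63.4
```

>>> jog_arm(
  plan=[
    {"tx": -0.05, "ty": -0.08, "tz": 0, "wx": 0, "wy": 0, "wz": 0, "claw": 1},
    {"tx": -0.1, "ty": -0.22, "tz": 0, "wx": 0, "wy": 0, "wz": 0, "claw": 1},
    {"tx": -0.16, "ty": -0.36, "tz": 0, "wx": 0, "wy": 0, "wz": 0, "claw": 1},
    {"tx": -0.23, "ty": -0.5, "tz": 0, "wx": 0, "wy": 0, "wz": 0, "claw": 1},
    {"tx": -0.3, "ty": -0.64, "tz": 0, "wx": 0, "wy": 0, "wz": 0, "claw": 1},
    {"tx": -0.36, "ty": -0.76, "tz": 0, "wx": 0, "wy": 0, "wz": 0, "claw": 1},
    {"tx": -0.4, "ty": -0.85, "tz": 0, "wx": 0, "wy": 0, "wz": 0, "claw": 1},
    {"tx": -0.417, "ty": -0.895, "tz": 0, "wx": 0, "wy": 0, "wz": 0, "claw": 1},
    {"tx": -0.417, "ty": -0.895, "tz": 0, "wx": 0, "wy": 0, "wz": 0, "claw": 1},
    {"tx": -0.417, "ty": -0.895, "tz": 0, "wx": 0, "wy": 0, "wz": 0, "claw": 1},
  ],
)

```text
clock: 28.45
eef_pos: [407.6, 262.5, 140.2]
tool_rot: [3.141, -0.001, -0.001]
force: [0.5, -0.1, -1.5]
width: 53.9
gripper_force: 63.5
```

Run:
```python
from h import *
p,c=wrist(['cup_c','square_tray'],'w9.png')
m=ctrl.trace(p,'square_tray')[0]['pixels']&(p['depth']>0)
q=c[m];q=q[q[:,2]<14]
print(cv2.minAreaRect(q[:,:2].astype(np.float32)))
```

```text
tcp [407.6 262.5 140.2] cam [488. 263. 284.]
cup_c 0.98 [254. 258. 109. 109.] lo [328.5 237.2   1.1] hi [434.7 289.4 159.8] topmid [408.2 263.5 157.8]
square_tray 0.86 [250. 143. 106. 100.] lo [403.5 220.3   3.2] hi [493.3 310.4  12. ] topmid [448.6 265.5   9.5]
((446.99139404296875, 265.17205810546875), (90.67784881591797, 89.65636444091797), 9.402462005615234)
```

View pics/w9.png

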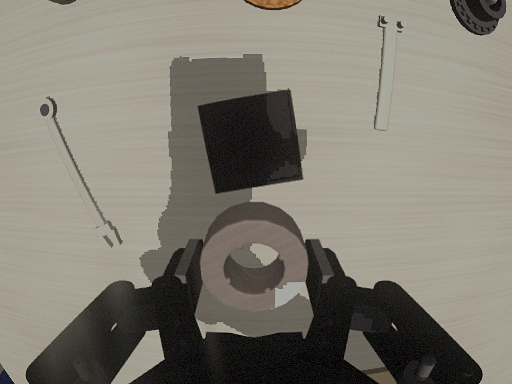

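The tray is at (250, 141), centred 39.5 mm ahead and 1.7 mm to the left of the held cup.

>>> jog_arm(
  plan=[
    {"tx": 0.07, "ty": -0.005, "tz": 0, "wx": 0, "wy": 0, "wz": 0, "claw": 1},
    {"tx": 0.132, "ty": -0.005, "tz": 0.05, "wx": 0, "wy": 0, "wz": 0, "claw": 1},
    {"tx": 0.132, "ty": -0.005, "tz": 0.12, "wx": 0, "wy": 0, "wz": 0, "claw": 1},
    {"tx": 0.132, "ty": -0.005, "tz": 0.2, "wx": 0, "wy": 0, "wz": 0, "claw": 1},
    {"tx": 0.132, "ty": -0.005, "tz": 0.27, "wx": 0, "wy": 0, "wz": 0, "claw": 1},
    {"tx": 0.132, "ty": -0.005, "tz": 0.33, "wx": 0, "wy": 0, "wz": 0, "claw": 1},
    {"tx": 0.132, "ty": -0.005, "tz": 0.37, "wx": 0, "wy": 0, "wz": 0, "claw": 1},
    {"tx": 0.132, "ty": -0.005, "tz": 0.4, "wx": 0, "wy": 0, "wz": 0, "claw": 1},
    {"tx": 0.132, "ty": -0.005, "tz": 0.413, "wx": 0, "wy": 0, "wz": 0, "claw": 1},
    {"tx": 0.132, "ty": -0.005, "tz": 0.42, "wx": 0, "wy": 0, "wz": 0, "claw": 1},
    {"tx": 0.132, "ty": -0.005, "tz": 0.42, "wx": 0, "wy": 0, "wz": 0, "claw": 1},
    {"tx": 0.132, "ty": -0.005, "tz": 0.42, "wx": 0, "wy": 0, "wz": 0, "claw": 1},
  ],
)

```text
clock: 29.85
eef_pos: [447.1, 265.2, 14.6]
tool_rot: [-3.141, -0.001, -0.0]
force: [-0.6, 0.2, -0.7]
width: 54.2
gripper_force: 63.5
```

>>> jog_arm(
  plan=[
    {"tx": 0, "ty": 0, "tz": 0.003, "wx": 0, "wy": 0, "wz": 0, "claw": 1},
    {"tx": 0, "ty": 0, "tz": 0.006, "wx": 0, "wy": 0, "wz": 0, "claw": 1},
    {"tx": 0, "ty": 0, "tz": 0.006, "wx": 0, "wy": 0, "wz": 0, "claw": 1},
  ],
)

```text
clock: 30.15
eef_pos: [447.2, 265.4, 13.7]
tool_rot: [-3.14, -0.001, -0.001]
force: [-2.0, -0.8, 12.1]
width: 53.6
gripper_force: 64.7
```

Contact at 12 N, so the cup is on the floor. I'll release and retreat upward.

>>> jog_arm(
  plan=[
    {"tx": 0, "ty": 0, "tz": 0, "wx": 0, "wy": 0, "wz": 0, "claw": 0.25},
    {"tx": 0, "ty": 0, "tz": 0, "wx": 0, "wy": 0, "wz": 0, "claw": 0},
    {"tx": 0, "ty": 0, "tz": 0, "wx": 0, "wy": 0, "wz": 0, "claw": 0},
    {"tx": 0, "ty": 0, "tz": 0, "wx": 0, "wy": 0, "wz": 0, "claw": 0},
    {"tx": 0, "ty": 0, "tz": 0, "wx": 0, "wy": 0, "wz": 0, "claw": 0},
    {"tx": 0, "ty": 0, "tz": -0.06, "wx": 0, "wy": 0, "wz": 0, "claw": 0},
    {"tx": 0, "ty": 0, "tz": -0.2, "wx": 0, "wy": 0, "wz": 0, "claw": 0},
    {"tx": 0, "ty": 0, "tz": -0.35, "wx": 0, "wy": 0, "wz": 0, "claw": 0},
    {"tx": 0, "ty": 0, "tz": -0.5, "wx": 0, "wy": 0, "wz": 0, "claw": 0},
    {"tx": 0, "ty": 0, "tz": -0.6, "wx": 0, "wy": 0, "wz": 0, "claw": 0},
    {"tx": 0, "ty": 0, "tz": -0.6, "wx": 0, "wy": 0, "wz": 0, "claw": 0},
    {"tx": 0, "ty": 0, "tz": -0.6, "wx": 0, "wy": 0, "wz": 0, "claw": 0},
  ],
)

```text
clock: 31.35
eef_pos: [446.6, 265.4, 192.6]
tool_rot: [-3.141, -0.0, -0.0]
force: [0.3, -0.5, -0.9]
width: 85.2
gripper_force: 0.0
```

Run:
```python
from h import *
p,c=wrist(['cup_c','square_tray','jar_c'],'w10.png')
a=p['img']
p=ctrl.get_image('scene');c=cloud(p)
for t in ['ball_c','jar_c','freewheel_c','cup_c','pump','bolt_tool']:
    for r in ctrl.trace(p,t)[:1]:
        q=c[r['pixels']&(p['depth']>0)];print(t,round(r['score'],2),np.percentile(q,1,0).round(),np.percentile(q,99,0).round())
cv2.imwrite('pics/end.png',np.hstack([cv2.resize(a,(400,300)),cv2.resize(p['img'],(400,300))])[:,:,::-1])
```

```text
tcp [446.6 265.4 192.6] cam [527. 266. 336.]
cup_c 0.56 [254. 175.  52.  53.] lo [421.  238.7   4.8] hi [474.4 292.4  34.3] topmid [447.3 266.5  32.3]
square_tray 0.94 [254. 170.  85.  82.] lo [402.9 220.    2.4] hi [494.7 310.7  31. ] topmid [448.6 265.5  20.1]
ball_c 0.55 [ 429. -294.   29.] [ 462. -254.   56.]
jar_c 0.73 [595. 224.   7.] [634. 262.  55.]
freewheel_c 0.93 [591. -21.   8.] [654.  35.  39.]
cup_c 0.62 [421. 238.   7.] [474. 291.  35.]
pump 0.72 [ 433. -147.    0.] [ 632. -110.   33.]
bolt_tool 0.68 [466. 114.  -0.] [579. 145.  15.]
```

View pics/end.png

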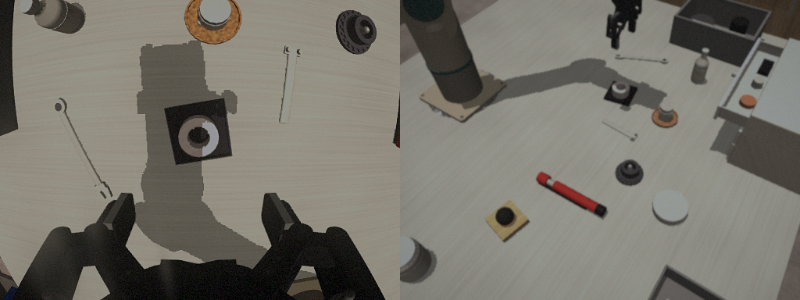

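Every part is in place: the cup in the tray, the jar in the dish, the freewheel on the stand and the ball in the block. The pump and bolt tool have not moved.

```bash
python3 -c "
from cell import ctrl
print(ctrl.finish_job())"
```

```text
the job is handed in; nothing more can be done
None
```

The job is handed in at about 31 s of the 109 s allowed: the final images show the ball in the block's hollow, the jar upright in the dish, the freewheel flat on the stand's base, the cup flat in the tray, and the pump and bolt tool where they were.

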